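# Stack the bread dryer and turn up its thermostat

## Task

Put the countertop dryer together for drying the leftover bread: lower the deep tray onto the base, then the shallow tray onto the deep one, then the fan head on top, each gently and level, with its corner lugs fully home in the sockets below. Last, roll the thermostat wheel on the fan head all the way to its stop at the high end, towards the larger raised marks, leaving the stack seated, nothing held, and the other things on the counter where they are.

Things in the scene. Friction and masses are not known exactly. Their poses are not given: they have to be found in the camera images.
- dryer_base: Low fixed base of the dryer, off-white plastic, 196 x 146 mm, metal drip plate in the middle. Four corner posts, tops 40 above the counter, each with a square socket 18 wide and 12 deep, at x +-81, y +-56. Origin under its centre on the counter, x along the long side, z up. The deep tray, fully home, has its origin 31 above this one, centred, parallel or turned by half a turn.
- deep_tray: Deeper off-white tray with bread cubes, 188 x 138 mm, 59 high, about 0.35 kg. Stands on four round corner lugs at x +-81, y +-56: 9 long, 15 thick, with round tips. Origin at its centre, level with the lug tips; x along the long side, z up. Floor top at z 13, post tops at z 59 with sockets like the base's. The shallow tray, home, has its origin 50 above this one.
- deep_grip (a point): Centre of the top of the deep tray's air duct, where it is gripped: a square tube 36 x 36 mm, sides parallel to the tray's, rising 43 mm from the tray floor to z 56 of the tray, over its origin. Grip it across the tray's y: 47 mm of free floor either side, then the long walls (inner faces at y +-65); on the x sides bread begins 51 from the centre.
- shallow_tray: Shallower off-white tray with thin bread fingers, 188 x 138 mm, 43 high, about 0.28 kg. Same lugs at x +-81, y +-56 (9 long, 15 thick, round tips). Origin at its centre, level with the lug tips; x along the long side, z up. Floor top at z 13, post tops at z 43 with sockets like the base's. The fan head, home, has its origin 34 above this one.
- shallow_grip (a point): Centre of the top of the shallow tray's air duct, where it is gripped: a square tube 36 x 36 mm, sides parallel to the tray's, rising 27 mm from the tray floor to z 40 of the tray, over its origin. Grip it across the tray's y: 47 mm of free floor either side, then the long walls (inner faces at y +-65).
- fan_head: Cover of the dryer with fan and heater inside, off-white box 190 x 140 mm, about 0.75 kg, flat top at z 54. Same four lugs below, at x +-81, y +-56 (9 long, 15 thick, round tips). Origin at its centre, level with the lug tips; x along the long side, z up. Carrying handle over the middle; the thermostat wheel in its top, at the x +74 end.
- head_grip (a point): Middle of the fan head's dark handle bar, where it is gripped, z 85 of the head over its origin. The bar lies along the head's x: 96 mm long, 16 wide (y), 18 high (z 76 to 94), 22 clear above the flat top, on two posts at x +-41. Grip it across y.
- thermostat (a joint): Thumbwheel, 48 mm diameter, 12 thick, axis along the head's x; only its top 8 mm stands out of the housing, so it is rolled from above with a fingertip. Finely knurled, drawn along by the friction of a light press on its crest (3 to 8 N). Rad: 0 low, stop at 1.4 high; grows as its crest moves to the head's +y (larger raised marks). A pale line shows the setting. Stays where left; needs about 1 N at the rim.
- wheel_crest (a point): Highest point of the thermostat wheel, fixed on the fan head at x +74, y 0, z 62 mm of its frame (does not turn with the wheel); its axes are those of the head. The flat top around is 8 mm lower, free for 65 mm to either side along y; the handle's post begins 26 mm away.
- butter_knife: Bystander: butter knife lying along x, 210 long, 17 wide, 10 high; origin under its middle (mm). Leave it alone.
- cheese_block: Bystander: wrapped block of pale cheese 85 x 85 x 45 high; origin under its centre (mm). Leave it alone.
- mustard_a: Bystander: squeeze bottle, 66 diameter, 185 high; origin under its centre (mm). Leave it alone.
- mustard_b: Bystander: second squeeze bottle, same size; origin under its centre (mm). Leave it alone.
- drink_can: Bystander: drink can, 66 diameter, 122 high; origin under its centre (mm). Leave it alone.
- pickle_jar: Bystander: green glass jar, 72 diameter, 98 high; origin under its centre (mm). Leave it alone.
Not all that is in view belongs to the job. What is shaped like the fan_head but purple or turquoise is not meant.

How it is judged:
By the outcome, as a careful person would: the job done as asked, in the order asked, and still so for the second after the job is handed in, with the robot touching nothing.
It also fails if it takes over 72 s, if anything falls off the work surface, if the arm or the gripper's body presses on something with over 40 N, if the wrist force passes 120 N, or if a joint passes its speed limit or range.

## Robot

A 7-joint arm with a two-finger parallel gripper is mounted at the origin on the work surface. World frame = base frame: x ahead of the robot, y to its left, z up, the work surface at z = 0. Lengths are in mm, angles in rad, forces in N, time in s.
With the tool pointing down it reaches from about 425 to 950 mm from the base axis. Payload 4.7 kg.
Tool frame: the origin (TCP) lies on the centre line of the jaws, within the pads' length; the fingertips stand 17 mm ahead of it and the grasp point (between the pads) lies 2 mm behind it; z points along the fingers, y is the line along which they close (so a half turn about z gives the same grasp; the last joint's range is limited). The gripper opens to 87 mm and grips with 3 to 60 N. Pads are 19 mm wide; open, the fingers measure 117 mm over their backs; the gripper's body (75 mm by 190 mm) begins 51 mm behind the grasp point.
Start: joints at [1.094, 0.469, -0.049, 1.532, 0.024, 1.141, -0.082], TCP at [292.31, -608.443, 239.573] pointing down, gripper open.
Joint ranges: [-2.59, 2.59], [-0.33, 1.99], [-1.39, 1.29], [0.1, 2.45], [-1.04, 4.18], [0.21, 1.99], [-2.66, 2.66]. Speed limits (rad/s): [2.57, 2.57, 3.14, 3.14, 3.14, 3.14, 3.14].

## Interface

Orientations are given as a rotation vector (axis times angle).
In Python, from bench import manip, ik, vision, workorder, spotter gives the robot as it stands. The module is installed in compiled form; this text tells all that it offers. Calls block until the motion is done:
- manip.goto(position, orientation): joint-space move of the TCP to a pose.
- manip.servo_line(position, vel=150, attitude=None, f_stop=None): straight line of the TCP; attitude=None keeps the orientation; vel is the mean speed in mm/s. With f_stop (N) it stops when the force on the tool has changed by that much, and returns True; else False.
- manip.move_joints(angles): joint-space move.
- manip.command_gripper(opening, force=None): finger opening in mm; force is the grip in N (None keeps the last); returns when the fingers have stopped.
- manip.sleep(seconds).
- ik(position, orientation): joint angles nearest the present ones, or None.
- manip.observe(): the state.
- vision.camera(name): name is "side" or "top" or "wrist"; returns (picture, depth): 420x560x3 uint8, red, green, blue; 420x560 float32, mm along the optical axis (not along the pixel's ray), 0 where there is no reading.
- vision.camera_info(name): a dict with "camera_matrix" (3x3 intrinsics, pixels), "xyz" and "rotation" of the camera in the world. Camera axes: x right, y up, looking along -z (the intrinsics and any distortion apply to the point x, -y, -z); pixel columns grow to the right and rows downward; lengths in mm; the calibration is good to about 2 mm. A picture is of the moment at which its call begins: read the wrist's pose just before it. camera_info takes no time and is no camera call; for the wrist camera it gives the pose at the moment of the call.
A pose or a line that the arm cannot do raises manip.IKError and nothing moves.
- workorder.hand_in(): hands the job in; it is judged then, once.
Trained networks look in the newest picture that a camera, given by its name, has taken for a name from the list of things; names that differ only in an ending like _2 or _b are one class to them, and where a whole thing is asked for, a point or a joint stands for the part that bears it (a point fixed in the world has none). Each returns a list of dicts, best first, with "score" (0 to 1); they miss things now and then, are a little off and sometimes report something else, mostly with a low value. They report only what shows in the picture. A call takes as long as a camera call. They do not tell look-alikes from the thing itself.
- spotter.recognise(camera, target): "uv" ([column, row] in pixels, amid what is visible of it).
The state is a dict: "time": time; "joint_pos": joint angles; "dq": joint speeds; "joint_torque": joint torques, N m; "eef_pos": TCP position; "tcp_rot": TCP orientation; "contact_force": force on the tool from outside, world axes, zero at the start; "ft_torque": the same for the moment, N m; "width": finger opening in mm; "grasp_force": force on a finger pad.
Only numpy, scipy, OpenCV 4.12 (cv2) and the standard library are available. Lean on these libraries where they do the work, as an engineer would, in place of code of your own. Each camera call takes 0.05 s, during which the arm holds its last target. There are 200 camera calls.

## Working session

There is one attempt and no reset: what is moved stays moved. The work goes in short steps, each a Python script; the robot and the scene stay as the last script left them, time stands still between calls to the robot, and variables do not carry over. Pictures are saved under pics/ and viewed, at most 10 in all, crops included, and the job is handed in when it is done.

```bash
mkdir -p pics
cat > h.py <<'E'
import numpy as np, cv2
from scipy.spatial.transform import Rotation as R
from bench import manip, ik, vision, workorder, spotter
def cloud(name):
    info=vision.camera_info(name); im,d=vision.camera(name)
    K=np.array(info["camera_matrix"]); r=np.array(info["rotation"])
    if r.shape!=(3,3): r=R.from_rotvec(r).as_matrix()
    v,u=np.mgrid[:420,:560]
    x=(u-K[0,2])/K[0,0]*d; y=(v-K[1,2])/K[1,1]*d
    P=np.stack([x,-y,-d],-1)@r.T+np.array(info["xyz"])
    P[d==0]=np.nan
    return im,d,P
def save(im,n): cv2.imwrite("pics/"+n,cv2.cvtColor(im,cv2.COLOR_RGB2BGR))
E
python3 - <<'E'
from h import *
ims=[]
for c in("top","side"):
    im,d,P=cloud(c); save(im,c+"0.png"); np.savez(c+"0.npz",im=im,d=d,P=P)
    print(c,vision.camera_info(c))
    for t in ["dryer_base","deep_tray","deep_grip","shallow_tray","shallow_grip","fan_head","head_grip","thermostat","wheel_crest"]:
        print(t,[(np.round(r["uv"]).tolist(),round(r["score"],2),np.round(P[int(r["uv"][1]),int(r["uv"][0])]).tolist()) for r in spotter.recognise(c,t)][:4])
print(manip.observe())
E
```

```text
top {'camera_matrix': array([[534.52819466,   0.        , 277.50026649],
       [  0.        , 534.52819466, 213.76752892],
       [  0.        ,   0.        ,   1.        ]]), 'xyz': array([ 164.95860736,  -18.59305916, 1636.53290925]), 'rotation': array([ 0.18226747, -0.16605107, -1.52896431])}
dryer_base [([239.0, 215.0], 0.61, [525.0, 124.0, 25.0])]
deep_tray [([146.0, 226.0], 0.6, [483.0, 412.0, 11.0])]
deep_grip [([146.0, 228.0], 0.87, [474.0, 411.0, 11.0]), ([252.0, 132.0], 0.34, [787.0, 98.0, 47.0])]
shallow_tray [([405.0, 220.0], 0.83, [527.0, -389.0, 8.0])]
shallow_grip [([403.0, 223.0], 0.88, [519.0, -384.0, 17.0])]
fan_head [([327.0, 282.0], 0.91, [321.0, -146.0, 91.0]), ([404.0, 320.0], 0.9, [220.0, -373.0, 58.0]), ([319.0, 189.0], 0.82, [594.0, -117.0, 96.0]), ([404.0, 220.0], 0.24, [525.0, -383.0, 19.0])]
head_grip [([327.0, 281.0], 0.78, [324.0, -143.0, 87.0]), ([319.0, 190.0], 0.7, [594.0, -117.0, 96.0]), ([148.0, 227.0], 0.7, [479.0, 408.0, 16.0]), ([406.0, 321.0], 0.57, [218.0, -378.0, 47.0])]
thermostat [([305.0, 278.0], 0.53, [332.0, -84.0, 53.0]), ([321.0, 165.0
[... 1437 characters left out ...]
'time': 1.0, 'joint_pos': array([ 1.09407809,  0.46860416, -0.04860778,  1.53247456,  0.02409377,
        1.14099236, -0.08230208]), 'dq': array([ 0.00079775, -0.00154074, -0.00028237,  0.00238382, -0.00018834,
       -0.00174646, -0.0006138 ]), 'joint_torque': array([-3.64325315e-04, -5.07845414e+01, -8.06753919e-02, -2.36458415e+01,
       -6.10942254e-02,  3.12754198e-02,  2.23290084e-05]), 'eef_pos': array([ 292.33599657, -608.44615494,  239.58086111]), 'tcp_rot': array([3.06307704e+00, 6.97566080e-01, 1.16007156e-04]), 'contact_force': array([ 0.61944534,  0.35882524, -0.44161854]), 'ft_torque': array([0.04038162, 0.02765871, 0.07035994]), 'grasp_force': 0.0, 'width': 86.63145890039927}
```

```bash
ls -la . pics
```

```text
.:
total 14264
drwxr-xr-x  3 agent agent    4096 Dec  3 06:37 .
drwxr-xr-x 23 root  root     4096 Dec  3 06:37 ..
-rw-r--r--  1 agent agent     572 Dec  3 06:37 h.py
drwxr-xr-x  2 agent agent    4096 Dec  3 06:37 pics
-rw-r--r--  1 agent agent 7291926 Dec  3 06:37 side0.npz
-rw-r--r--  1 agent agent 7291926 Dec  3 06:37 top0.npz

pics:
total 712
drwxr-xr-x 2 agent agent   4096 Dec  3 06:37 .
drwxr-xr-x 3 agent agent   4096 Dec  3 06:37 ..
-rw-r--r-- 1 agent agent 366546 Dec  3 06:37 side0.png
-rw-r--r-- 1 agent agent 350372 Dec  3 06:37 top0.png
```

View pics/top0.png

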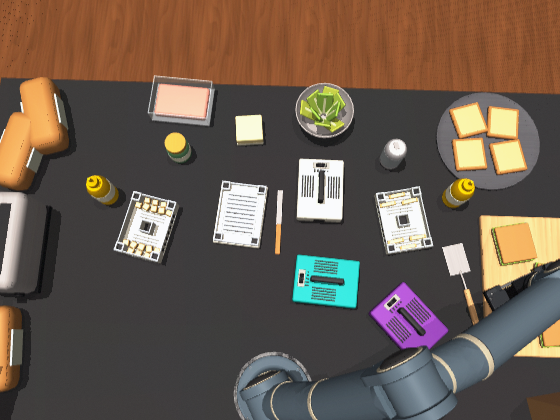

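View pics/side0.png

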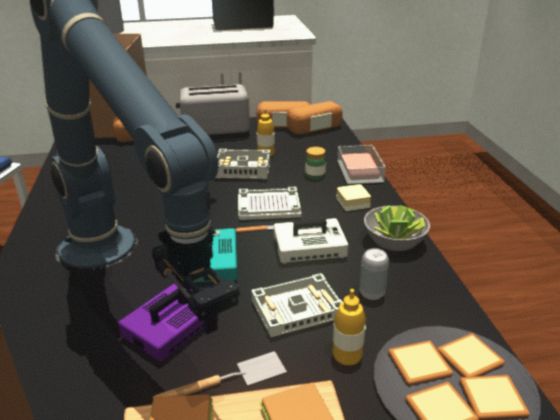

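```bash
cat >> h.py <<'E'
def rays(name_or_info):
    info=vision.camera_info(name_or_info) if isinstance(name_or_info,str) else name_or_info
    K=np.array(info["camera_matrix"]); r=np.array(info["rotation"])
    if r.shape!=(3,3): r=R.from_rotvec(r).as_matrix()
    return K,r,np.array(info["xyz"])
def toplane(info,uv,z):
    K,r,o=rays(info); uv=np.asarray(uv,float)
    d=np.stack([(uv[...,0]-K[0,2])/K[0,0],-(uv[...,1]-K[1,2])/K[1,1],-np.ones(uv.shape[:-1])],-1)@r.T
    return (o+d*((z-o[2])/d[...,2])[...,None])[...,:2]
def rect(xy):
    (c,(w,h),_)=q=cv2.minAreaRect(xy.astype(np.float32)); b=cv2.boxPoints(q)
    e=b[1]-b[0]; f=b[2]-b[1]; l=e if np.linalg.norm(e)>np.linalg.norm(f) else f
    a=np.arctan2(l[1],l[0]); a=(a+np.pi/2)%np.pi-np.pi/2
    return np.array(c),a,max(w,h),min(w,h)
def white(im,seed):
    m=((im.min(-1)>120)&(im.max(-1).astype(int)-im.min(-1)<40)).astype(np.uint8)
    m=cv2.morphologyEx(m,cv2.MORPH_CLOSE,np.ones((5,5)))
    n,l,s,c=cv2.connectedComponentsWithStats(m)
    k=max((i for i in range(1,n) if s[i,4]>150),key=lambda i:s[i,4]-30*np.hypot(*(c[i]-seed)))
    return np.argwhere(l==k)[:,::-1],s[k]
def down(a): return np.pi*np.array([np.cos(a/2),np.sin(a/2),0])
E
python3 - <<'E'
from h import *
z=np.load("top0.npz"); info=vision.camera_info("top")
S={"base":((241,213),40),"deep":((147,226),59),"shal":((404,220),43),"head":((320,190),54)}
rough={}
for k,(s,h) in S.items():
    uv,st=white(z["im"],s); q=rect(toplane(info,uv,h)); rough[k]=q; print(k,np.round(q[0]),np.round(np.degrees(q[1]),1),np.round(q[2:],0),st)
o=manip.observe(); w=vision.camera_info("wrist"); Kw,rw,ow=rays(w)
Rt=R.from_rotvec(o["tcp_rot"]).as_matrix()
off=Rt.T@(ow-o["eef_pos"]); print("cam in tool",off.round(1),(Rt.T@rw).round(3).tolist(),Kw[0,0])
np.save("off.npy",off)
import pickle; V={}
for k in("shal","head","base","deep"):
    c,a=rough[k][:2]
    a=a if abs(a)<1.0 else a
    look=(Rt.T@rw)@[0,0,-1]
    best=None
    for aa in(a,a+np.pi,a-np.pi,a+np.pi/2,a-np.pi/2):
        RR=R.from_rotvec(down(aa)).as_matrix(); g=RR@off; l=RR@look
        zc=430.; t=(50-zc)/l[2]; cam=np.array([*c,50])-l*t
        p=cam-g
        j=ik(p,down(aa))
        if j is None: continue
        dj=abs(j-manip.observe()["joint_pos"]).max()
        if best is None or dj<best[0]: best=(dj,p,aa)
    print(k,best)
    if best is None: continue
    manip.goto(best[1],down(best[2])); manip.sleep(0.1)
    i=vision.camera_info("wrist"); im,d,P=cloud("wrist"); V[k]=dict(info=i,im=im,d=d,P=P,obs=manip.observe(),c=c,a=a)
pickle.dump(V,open("V.pkl","wb"))
col=np.vstack([np.hstack([cv2.resize(V[k]["im"],(400,300)) if k in V else np.zeros((300,400,3),np.uint8) for k in r]) for r in(("shal","head"),("base","deep"))])
save(col,"tour.png"); print(manip.observe()["time"])
E
```

```text
base [524. 119.] -5.3 [197. 144.] [ 213  180   55   68 2917]
deep [471. 397.] -13.0 [191. 149.] [ 114  191   62   71 2825]
shal [ 522. -377.] 11.2 [192. 146.] [ 376  186   57   68 2808]
head [ 607. -123.] -0.8 [191. 138.] [ 297  158   47   62 2531]
cam in tool [  81.6    0.4 -144.1] [[0.0, 0.955, 0.296], [1.0, -0.0, 0.0], [0.0, 0.296, -0.955]] 305.55244583383785
shal (np.float64(0.6551232292612292), array([ 514.80418336, -341.59100284,  285.91110793]), np.float32(1.766612))
head (np.float64(0.6720925044717336), array([607.58717801, -86.84590082, 285.91110494]), np.float32(1.5565919))
base (np.float64(0.5118177373968481), array([526.78624369, 155.64016619, 285.91110366]), np.float32(1.4788251))
deep (np.float64(0.6517026814901937), array([479.01045454, 432.73589324, 285.91110837]), np.float32(1.3434594))
6.05
```

View pics/tour.png

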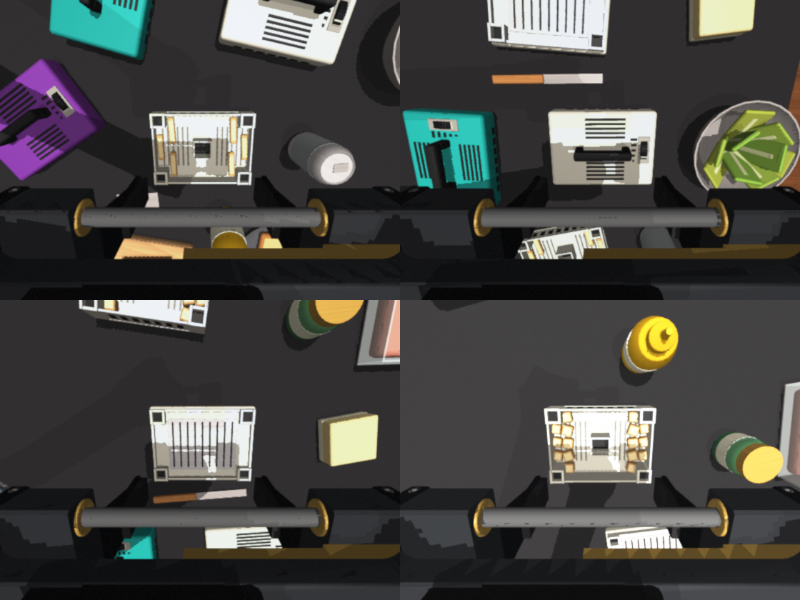

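Run:
```python
from h import *
import pickle
V=pickle.load(open("V.pkl","rb"))
H={"base":40,"deep":59,"shal":43,"head":54}
for k,v in V.items():
    K,r,o=rays(v["info"]); c=np.array([*v["c"],H[k]]); q=(c-o)@r; s=K[:2,:2]@(q[:2]*[1,-1]/-q[2])+K[:2,2]
    uv,st=white(v["im"],s); Q=rect(toplane(v["info"],uv,H[k]))
    P=v["P"].reshape(-1,3)
    # depth-based: points within tolerance of top height near centre
    m=(np.abs(P[:,2]-H[k])<8)&(np.hypot(*(P[:,:2]-v["c"]).T)<130)
    n=v["P"][...,2]; 
    print(k,s.round(),"mask",Q[0].round(1),np.degrees(Q[1]).round(2),np.round(Q[2:],1),st,"| depth pts",m.sum(), rect(P[m][:,:2]) if m.sum()>50 else None, "counter z",np.nanmedian(n[n<15]))
```

```text
shal [283. 209.] mask [ 523.1 -377.9] 11.03 [189.  140.4] [ 209  156  150  103 9935] | depth pts 2254 (array([ 523.00500488, -380.1947937 ]), np.float32(0.19323647), 188.2313690185547, 138.71788024902344) counter z -1.122900182909234
head [281. 210.] mask [ 609.5 -120.7] -1.01 [186.9 136.3] [  207   155   153   103 12767] | depth pts 13543 (array([ 608.86584473, -122.16003418]), np.float32(-0.016330242), 190.2399139404297, 138.2581329345703) counter z -1.1683050903530443
base [280. 208.] mask [528.2 124.7] -5.49 [189.1 142.7] [  209   149   149   105 13926] | depth pts 1842 (array([527.40319824, 122.04906464]), np.float32(-0.09307349), 188.39968872070312, 138.33526611328125) counter z -1.1834420730638442
deep [279. 212.] mask [474.6 406.8] -12.98 [189.4 142.9] [  201   147   158   110 11131] | depth pts 2470 (array([473.2321167 , 404.42474365]), np.float32(-0.22775054), 188.2421112060547, 138.394775390625) counter z -1.1652630547370961
```

Run:
```python
from h import *
import pickle
V=pickle.load(open("V.pkl","rb")); T=np.load("top0.npz")["P"].reshape(-1,3); S=np.load("side0.npz")["P"].reshape(-1,3)
E={k:rect((lambda P:P[(np.abs(P[:,2]-h)<8)&(np.hypot(*(P[:,:2]-V[k]["c"]).T)<130)][:,:2])(V[k]["P"].reshape(-1,3)))[:2] for k,h in {"base":40,"deep":59,"shal":43,"head":54}.items()}
pickle.dump(E,open("E.pkl","wb"))
for k,zb in(("deep",80),("shal",75),("head",115),("base",80)):
    c,a=E[k]; ux=np.array([np.cos(a),np.sin(a)]); uy=np.array([-ux[1],ux[0]])
    for n,P in(("top",T),("side",S),("wr",V["deep" if k=="deep" else "shal" if k=="shal" else k]["P"].reshape(-1,3))):
        m=(P[:,2]>zb)&(P[:,2]<200); q=P[m][:,:2]-c; x=q@ux; y=q@uy
        g=(abs(x)<110)&(abs(y)<190)
        if g.sum(): print(k,n,g.sum(),"x",np.percentile(x[g],[1,99]).round(),"y",np.percentile(y[g],[1,99]).round(),"in box",((abs(x)<45)&(abs(y)<102)).sum())
print(manip.observe()["joint_pos"].round(2))
for k in E:
  c,a=E[k]
  for aa in(a,a+np.pi,a-np.pi):
    j=ik([*c,60],down(aa)); print(k,round(float(aa),2),None if j is None else j.round(2))
```

```text
deep top 480 x [ 39. 100.] y [125. 179.] in box 0
deep side 342 x [ 41. 105.] y [119. 165.] in box 0
deep wr 4406 x [39. 95.] y [128. 186.] in box 0
shal top 483 x [18. 79.] y [-188. -140.] in box 0
shal side 541 x [17. 74.] y [-190. -159.] in box 0
shal wr 1248 x [17. 79.] y [-169. -139.] in box 0
[-0.35  0.46 -0.64  1.52  0.28  1.25 -1.26]
base -0.09 [-0.09  0.5  -0.28  2.    0.21  0.67 -2.16]
base 3.05 [ 0.33  0.65 -0.86  1.97  0.66  0.83  0.58]
base -3.23 [ 0.33  0.65 -0.86  1.97  0.66  0.83  0.58]
deep -0.23 [-1.02  0.6   0.33  1.83 -0.27  0.76 -2.33]
deep 2.91 [-0.19  0.75 -0.85  1.78  0.69  0.94  0.  ]
deep -3.37 [-0.19  0.75 -0.85  1.78  0.69  0.94  0.  ]
shal 0.19 [ 0.62  0.61 -0.08  1.75  0.07  0.78 -0.87]
shal 3.33 [ 1.06  0.74 -0.72  1.72  0.59  0.92  1.85]
shal -2.95 [ 1.06  0.74 -0.72  1.72  0.59  0.92  1.85]
head -0.02 [ 0.34  0.6  -0.28  1.8   0.23  0.77 -1.65]
head 3.13 [ 0.69  0.73 -0.81  1.78  0.65  0.92  1.15]
head -3.16 [ 0.69  0.73 -0.81  1.78  0.65  0.92  1.15]
```

```bash
cat >> h.py <<'E'
import pickle
def look(c,aa,h,zc=430.):
    """wrist view with the optical axis on (c,h) at tool yaw aa"""
    o=manip.observe(); K,r,ow=rays("wrist"); Rt=R.from_rotvec(o["tcp_rot"]).as_matrix()
    off=Rt.T@(ow-o["eef_pos"]); l0=(Rt.T@r)@[0,0,-1]
    RR=R.from_rotvec(down(aa)).as_matrix(); l=RR@l0
    p=np.array([*c,h])-l*((h-zc)/l[2])-RR@off
    manip.goto(p,down(aa)); manip.sleep(0.15)
    return cloud("wrist")
def fit(P,c,h,tol=8,rad=130):
    P=P.reshape(-1,3); m=(np.abs(P[:,2]-h)<tol)&(np.hypot(*(P[:,:2]-c).T)<rad)
    return rect(P[m][:,:2])
def st(msg=""):
    o=manip.observe(); print(msg,"t",round(o["time"],2),"p",o["eef_pos"].round(1),"F",o["contact_force"].round(1),"M",o["ft_torque"].round(2),"w",round(o["width"],1),"g",round(o["grasp_force"],1)); return o
E
python3 - <<'E'
from h import *
E=pickle.load(open("E.pkl","rb")); c,a=E["deep"]; V=pickle.load(open("V.pkl","rb"))
aa=float(a)+np.pi
im,d,P=look(c,aa,50); q=fit(P,c,59); print(q)
R2=R.from_rotvec(manip.observe()["tcp_rot"]).as_matrix()[:2,:2]; R1=R.from_rotvec(V["deep"]["obs"]["tcp_rot"]).as_matrix()[:2,:2]
b=np.linalg.solve(R1-R2,c-q[0]); print("bias tool",b)
T={}
for k in E:
    Rk=R.from_rotvec(V[k]["obs"]["tcp_rot"]).as_matrix()[:2,:2]
    T[k]=(E[k][0]-Rk@b,float(E[k][1])); print(k,T[k])
T["deep"]=(T["deep"][0],float(a+q[1])/2)
pickle.dump((b,T),open("T.pkl","wb"))
c,a=T["deep"]; aa=a+np.pi
manip.command_gripper(66,30)
manip.goto([*c,130],down(aa)); manip.servo_line([*c,36],vel=80); st("down")
manip.command_gripper(20,30); st("grip")
manip.servo_line([*c,46],vel=40); manip.sleep(.2); st("up10")
manip.servo_line([*c,170],vel=150); st("lift")
E
```

```text
(array([473.61206055, 403.48803711]), np.float32(-0.22761083), 188.948974609375, 138.18197631835938)
bias tool [ 0.12116608 -0.70346371]
base (array([528.09187248, 121.86126099]), -0.09307348728179932)
deep (array([473.88920612, 404.14586136]), -0.22775053977966309)
shal (array([ 523.718654, -380.179078]), 0.19323647022247314)
head (array([ 609.56704693, -122.29366744]), -0.016330242156982422)
down t 10.22 p [474.2 404.5  36.6] F [ 0.3  0.5 -0.2] M [ 0.06 -0.15 -0.  ] w 66.1 g 0.0
grip t 10.86 p [473.9 404.1  36.1] F [ 0.2 -0.9 -0.2] M [-0.02 -0.19 -0.05] w 36.0 g 30.0
up10 t 11.46 p [473.8 404.   45.8] F [ 0.2 -0.8 -3.6] M [ 0.08 -0.11  0.  ] w 35.7 g 30.0
lift t 12.43 p [473.5 403.4 168.9] F [-0.  -0.5 -3. ] M [ 0.1  -0.13 -0.03] w 35.9 g 30.0
```

```bash
cat >> h.py <<'E'
def insert(c,aa,zhome,ztop,fs=8):
    manip.servo_line([*c,ztop],vel=60,attitude=down(aa)); manip.sleep(.2); o=st("above")
    print("err",(o["eef_pos"][:2]-c).round(2), np.degrees((R.from_rotvec(down(aa)).inv()*R.from_rotvec(o["tcp_rot"])).as_rotvec()).round(2))
    hit=manip.servo_line([*c,zhome],vel=25,f_stop=fs); manip.sleep(.15); st("hit %s"%hit)
    return hit
E
python3 - <<'E'
from h import *
b,T=pickle.load(open("T.pkl","rb")); c,a=T["base"]; aa=a+np.pi
manip.goto([*c,170],down(aa)); st("over")
insert(c,aa,67,82)
im,d,P=cloud("side"); save(cv2.resize(im[130:270,200:340],(560,560)),"ins1.png")
E
```

```text
over t 13.54 p [527.9 123.7 170.2] F [ 0.2  0.7 -2.8] M [ 0.12 -0.12 -0.03] w 36.3 g 30.0
above t 15.36 p [528.2 121.9  82.2] F [ 0.4  0.5 -4.9] M [ 0.1  -0.17 -0.02] w 35.9 g 30.0
err [0.12 0.  ] [-0.   -0.02  0.01]
hit True t 16.09 p [527.8 121.7  67.2] F [-0.2 -0.1  5.8] M [ 0.1  -0.14  0.01] w 35.8 g 30.0
```

View pics/ins1.png

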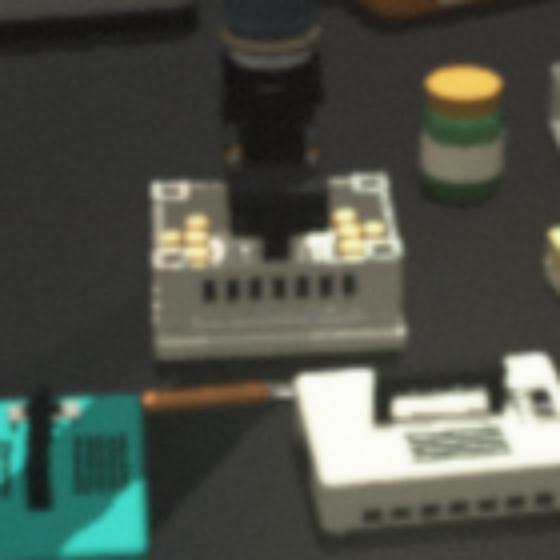

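```bash
cat >> h.py <<'E'
def level(P,c,a,h,sx=81,sy=56,tol=8):
    """median height of the tops of the four posts"""
    P=P.reshape(-1,3); q=P[:,:2]-c; x=q@[np.cos(a),np.sin(a)]; y=q@[-np.sin(a),np.cos(a)]
    for i in(-1,1):
        for j in(-1,1):
            m=(abs(x-i*sx)<12)&(abs(y-j*sy)<12)&(abs(P[:,2]-h)<tol); print("  corner",i,j,m.sum(),np.median(P[m,2]).round(1) if m.any() else None)
def corr(q): 
    b,_=pickle.load(open("T.pkl","rb")); return q[0]-R.from_rotvec(manip.observe()["tcp_rot"]).as_matrix()[:2,:2]@b
E
python3 - <<'E'
from h import *
b,T=pickle.load(open("T.pkl","rb")); c,a=T["base"]; aa=a+np.pi
manip.command_gripper(60); manip.sleep(.1); st("open")
manip.servo_line([*c,170],vel=150)
im,d,P=look(c,aa,90,470); q=fit(P,c,90); print(q,corr(q)); level(P,c,a,90)
T["deep_home"]=(corr(q),float(q[1])); pickle.dump((b,T),open("T.pkl","wb"))
c,a=T["shal"]; aa=a+np.pi
manip.goto([*c,230],down(aa)); st("over shal")
manip.servo_line([*c,90],vel=150); manip.servo_line([*c,32.5],vel=60); manip.sleep(.1); st("down")
manip.command_gripper(20,30); st("grip")
manip.servo_line([*c,42.5],vel=40); manip.sleep(.2); st("up10")
manip.servo_line([*c,200],vel=150); st("lift")
E
```

```text
open t 16.98 p [526.8 120.9  66.1] F [0.5 0.1 0.3] M [ 0.07 -0.13 -0.02] w 60.0 g 0.0
(array([526.80609131, 120.68231201]), np.float32(-0.09387219), 187.620849609375, 138.1999969482422) [526.99236739 121.37140074]
  corner -1 -1 208 88.0
  corner -1 1 202 88.2
  corner 1 -1 162 87.9
  corner 1 1 147 88.0
over shal t 20.57 p [ 524.6 -378.5  230.6] F [ 0.6 -0.3  0.1] M [ 0.1  -0.1   0.03] w 59.8 g 0.0
down t 22.86 p [ 524.  -380.3   33. ] F [ 0.1  0.9 -0. ] M [ 0.16 -0.07 -0.03] w 60.1 g 0.0
grip t 23.41 p [ 523.7 -380.2   32.6] F [-0.2 -0.1  0. ] M [ 0.08 -0.08 -0.  ] w 35.9 g 30.0
up10 t 24.01 p [ 523.6 -380.1   42.3] F [ 0.5  0.8 -3.7] M [ 0.11 -0.13  0.  ] w 36.0 g 30.0
lift t 25.21 p [ 523.  -380.1  198.8] F [-0.1 -0.1 -3. ] M [ 0.11 -0.07 -0.05] w 35.7 g 30.0
```

Run:
```python
from h import *
b,T=pickle.load(open("T.pkl","rb")); c,a=T["base"]; aa=a+np.pi; c=np.array([527.5,121.6])
manip.goto([*c,220],down(aa)); st("over")
h=insert(c,aa,113,129)
o=manip.observe()
if o["eef_pos"][2]<115:
    manip.command_gripper(60); manip.sleep(.1); st("open")
    manip.servo_line([*c,220],vel=150)
    im,d,P=look(c,aa,124,500); q=fit(P,c,124); print(q,corr(q)); level(P,c,a,124); st()
    T["shal_home"]=(corr(q),float(q[1])); pickle.dump((b,T),open("T.pkl","wb")); save(im,"shalhome.png")
```

```text
over t 27.03 p [528.1 120.3 219.7] F [-0.5 -0.4 -1.5] M [ 0.08 -0.12 -0.04] w 36.1 g 30.0
above t 28.9 p [527.6 121.6 129.2] F [ 0.2 -0.3 -1.9] M [ 0.09 -0.17  0.  ] w 36.1 g 30.0
err [0.12 0.04] [-0.   -0.02  0.  ]
hit True t 29.65 p [527.2 121.4 113.6] F [-0.9 -0.5  5.4] M [ 0.1  -0.06  0.05] w 36.2 g 30.0
open t 30.48 p [526.4 120.8 112.7] F [-0.1  0.8 -0.6] M [ 0.16 -0.15 -0.02] w 59.7 g 0.0
(array([526.52984619, 120.50991821]), np.float32(-0.093211174), 187.93080139160156, 138.3087921142578) [526.71612133 121.1990072 ]
  corner -1 -1 190 122.3
  corner -1 1 187 122.1
  corner 1 -1 161 122.1
  corner 1 1 158 122.0
 t 32.17 p [492.4 124.4 354.4] F [ 0.2 -0.2  0.4] M [ 0.09 -0.15 -0.03] w 59.9 g 0.0
```

Run:
```python
from h import *
b,T=pickle.load(open("T.pkl","rb")); c,a=T["head"]; aa=a+np.pi
im,d,P=look(c,aa,54); q=fit(P,c,54); print(q,corr(q),T["head"]); 
c=(c+corr(q))/2; a=(a+float(q[1]))/2; aa=a+np.pi
manip.goto([*c,180],down(aa)); manip.servo_line([*c,83],vel=80); manip.sleep(.1); st("down")
manip.command_gripper(5,50); st("grip")
manip.servo_line([*c,93],vel=40); manip.sleep(.2); st("up10")
manip.servo_line([*c,290],vel=150); st("lift")
c=np.array([527,121.3]); aa=T["base"][1]+np.pi
manip.goto([*c,290],down(aa)); st("over")
h=insert(c,aa,197.5,214,fs=10)
im,d,P=cloud("side"); save(cv2.resize(im[110:250,200:340],(560,560)),"ins3.png")
```

```text
(array([ 608.43255615, -123.7477417 ]), np.float32(-0.015145063), 188.7495574951172, 139.92796325683594) [ 608.56309893 -123.04595757] (array([ 609.56704693, -122.29366744]), -0.016330242156982422)
down t 35.41 p [ 609.4 -122.7   83.5] F [-0.7  0.6  0.3] M [ 0.07 -0.2   0.02] w 60.0 g 0.0
grip t 36.22 p [ 609.  -122.6   83. ] F [-0.4 -0.2 -0.6] M [ 0.14 -0.12 -0.04] w 15.4 g 50.0
up10 t 36.82 p [ 608.8 -122.8   92.6] F [ 0.1  0.4 -6.7] M [ 0.1  -0.08  0.03] w 15.5 g 50.0
lift t 38.28 p [ 608.5 -122.8  288.8] F [ 0.1  0.3 -7.3] M [ 0.11 -0.11 -0.05] w 15.4 g 50.0
over t 39.29 p [528.2 119.2 289.7] F [ 0.8 -0.6 -6.9] M [ 0.04 -0.14  0.04] w 15.5 g 50.0
above t 40.91 p [527.1 121.3 214.3] F [ 0.6 -0.7 -7.4] M [ 0.13 -0.11 -0.06] w 15.6 g 50.0
err [0.13 0.02] [-0.   -0.03  0.01]
hit True t 41.68 p [526.7 121.1 198.1] F [-1.  -0.6  6. ] M [ 0.06 -0.04  0.01] w 15.2 g 50.0
```

View pics/ins3.png

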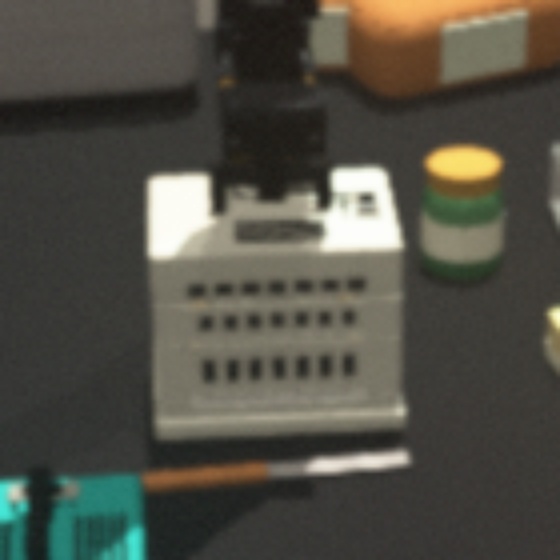

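Run:
```python
from h import *
b,T=pickle.load(open("T.pkl","rb")); c=np.array([526.8,121.2]); a=T["base"][1]; aa=a+np.pi
manip.command_gripper(60); manip.sleep(.1); st("open")
manip.servo_line([*c,290],vel=150); manip.command_gripper(0,20); st("closed")
w=c+74*np.array([np.cos(a),np.sin(a)])
im,d,P=look(c,aa,169,540); q=fit(P,c,169); print("head",q,corr(q)); level(P,c,a,169)
im,d,P=look(w,aa,177,400); st()
p=P.reshape(-1,3); q=p[:,:2]-w; x=q@[np.cos(a),np.sin(a)]; y=q@[-np.sin(a),np.cos(a)]
m=(p[:,2]>171)&(p[:,2]<182)&(abs(x)<22)&(abs(y)<26); print("wheel pts",m.sum(),"x",np.percentile(x[m],[2,98]),"y",np.percentile(y[m],[2,98]),"zmax",np.percentile(p[m,2],95))
K,r,o=rays("wrist"); g=(np.array([*w,177])-o)@r; s=K[:2,:2]@(g[:2]*[1,-1]/-g[2])+K[:2,2]; u,v=s.astype(int); print(s)
save(cv2.resize(im[max(v-55,0):v+55,u-75:u+75],(750,550),interpolation=cv2.INTER_CUBIC),"wheel0.png")
```

```text
open t 42.83 p [525.1 119.9 196.1] F [-0.  -0.7  0.4] M [ 0.14 -0.17  0.  ] w 59.8 g 0.0
closed t 44.78 p [526.8 121.2 290. ] F [-0.7 -0.9  0.1] M [ 0.08 -0.1   0.01] w 0.6 g 0.0
head (array([514.92279053, 121.1627655 ]), np.float32(-0.09349036), 166.6681671142578, 140.0935516357422) [515.10919098 121.85182061]
  corner -1 -1 397 167.6
  corner -1 1 394 167.6
  corner 1 -1 17 167.3
  corner 1 1 19 167.4
 t 46.47 p [612.9 114.  258.2] F [-1.1  0.3  0. ] M [ 0.08 -0.11 -0.  ] w 0.8 g 0.0
wheel pts 537 x [-6.1590428   5.68426658] y [-14.94992902  12.54925233] zmax 176.25832512603085
[280.38889707 210.73235956]
```

View pics/wheel0.png

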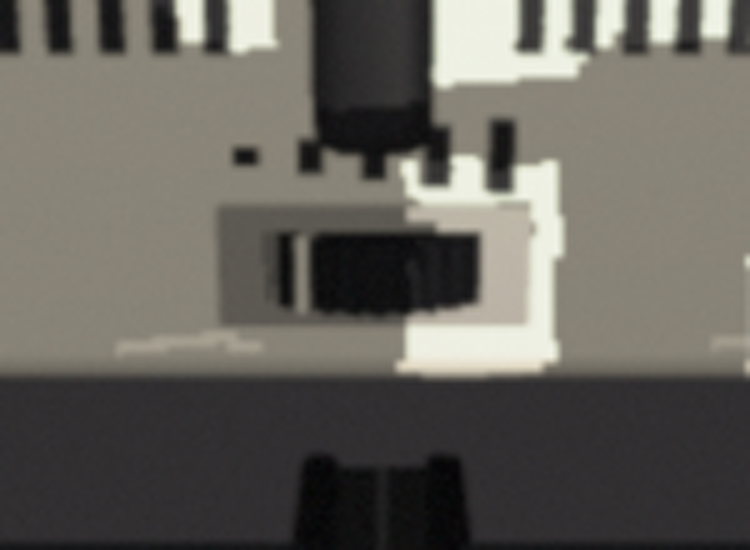

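```bash
cat >> h.py <<'E'
def stroke(w,a,y0,y1,f=4.5):
    aa=a+np.pi; uy=np.array([-np.sin(a),np.cos(a)])
    s=w+y0*uy; e=w+y1*uy
    manip.servo_line([*s,200],vel=100,attitude=down(aa)); manip.sleep(.15)
    f0=manip.observe()["contact_force"][2]
    hit=manip.servo_line([*s,190],vel=12,f_stop=f); manip.sleep(.1)
    o=st("touch %s f0 %.1f"%(hit,f0)); z=o["eef_pos"][2]
    if not hit: manip.servo_line([*s,205]); return
    n=4
    for i in range(1,n+1):
        p=s+(e-s)*i/n; manip.servo_line([*p,z],vel=30)
        fz=manip.observe()["contact_force"]; print("   slide",i,fz.round(1),"z",round(z,2))
        d=fz[2]-f0-5
        if abs(d)>1.5: z+=np.clip(d*0.06,-.4,.4)
    manip.servo_line([*e,202],vel=100)
E
python3 - <<'E'
from h import *
b,T=pickle.load(open("T.pkl","rb")); c=np.array([526.8,121.2]); a=T["base"][1]
w=c+74*np.array([np.cos(a),np.sin(a)])
manip.servo_line([*(w-10*np.array([-np.sin(a),np.cos(a)])),215],vel=150,attitude=down(a+np.pi))
stroke(w,a,-10,10); st()
E
```

```text
touch True f0 0.1 t 48.05 p [599.6 104.3 193.6] F [-0.7 -0.1  6.2] M [ 0.05  0.03 -0.03] w 0.7 g 2.7
   slide 1 [-1.8 -0.3  6.4] z 193.55
   slide 2 [-0.3 -0.7  4.5] z 193.55
   slide 3 [-2.3  0.3  5.3] z 193.55
   slide 4 [0.2 1.1 3. ] z 193.55
 t 49.58 p [601.6 124.  202.2] F [0.7 0.3 0.4] M [ 0.11 -0.09  0.04] w 0.3 g 0.0
```

Run:
```python
from h import *
b,T=pickle.load(open("T.pkl","rb")); c=np.array([526.8,121.2]); a=T["base"][1]
w=c+74*np.array([np.cos(a),np.sin(a)])
stroke(w,a,-10,10); stroke(w,a,-10,10)
im,d,P=look(w,a+np.pi,177,400); st()
save(cv2.resize(im[155:265,205:355],(750,550),interpolation=cv2.INTER_CUBIC),"wheel1.png")
```

```text
touch True f0 -0.5 t 50.77 p [599.6 104.5 193.6] F [-1.3 -0.4  5.5] M [0.05 0.03 0.02] w 0.5 g 2.7
   slide 1 [-1.1 -0.3  6.1] z 193.56
   slide 2 [-1.7 -0.6  6.7] z 193.66
   slide 3 [-1.6 -2.9  6.1] z 193.79
   slide 4 [-0.4 -1.3  2.5] z 193.89
touch True f0 -0.1 t 53.49 p [599.6 104.5 193.6] F [-1.1  0.2  4.4] M [ 0.04  0.07 -0.03] w 0.6 g 2.7
   slide 1 [-1.6 -3.6  6.3] z 193.57
   slide 2 [ 0.1 -4.3  6. ] z 193.57
   slide 3 [ 0.7 -3.2  6.1] z 193.57
   slide 4 [-0.2 -0.3  3. ] z 193.57
 t 55.55 p [612.1 113.3 254.6] F [ 0.  -0.1 -0. ] M [ 0.11 -0.15  0.02] w 0.1 g 0.0
```

View pics/wheel1.png

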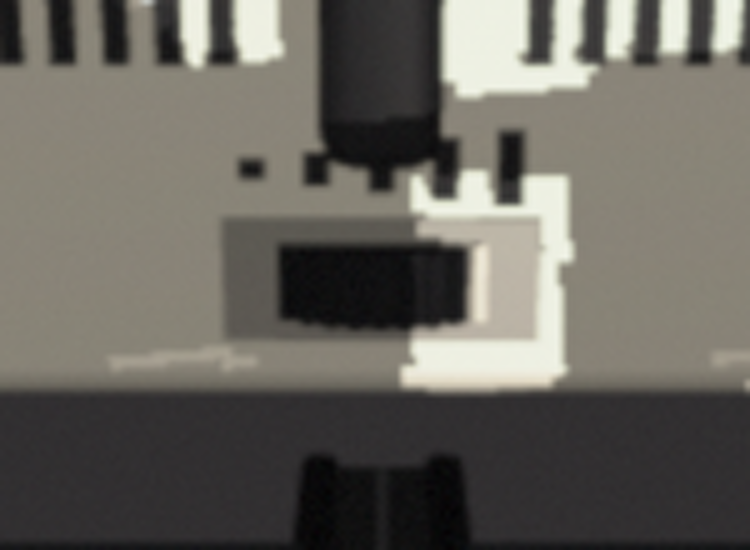

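Run:
```python
from h import *
b,T=pickle.load(open("T.pkl","rb")); c=np.array([526.8,121.2]); a=T["base"][1]
im,d,P=look(c,a+np.pi,169,540); level(P,c,a,169); o=st()
print(workorder.hand_in())
```

```text
corner -1 -1 415 167.7
  corner -1 1 407 167.5
  corner 1 -1 19 167.3
  corner 1 1 22 167.2
 t 56.52 p [494.1 123.7 394.5] F [-0.8  0.3  0.2] M [ 0.09 -0.13 -0.  ] w 0.4 g 0.0
the job is handed in; nothing more can be done
None
```

The dryer is put together: both trays and the fan head measured level at their home heights, and the thermostat wheel is rolled to its high stop. I handed it in at about 56.5 s with nothing held; I didn't do a final check of the other things on the counter, but the arm never went near them.

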